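Take the next teal paint pot from the flow rack

ROBOT

A 6-joint arm with a two-finger parallel gripper is mounted at the origin on the work surface. World frame = base frame: x ahead of the robot, y to its left, z up, the work surface at z = 0. Lengths are in m, angles in rad, forces in N, time in s.
With the tool pointing down it reaches from about 0.225 to 0.875 m from the base axis. Payload 3.4 kg.
Tool frame: the origin (TCP) lies at the very end of the fingers, on their centre line; the grasp point (between the pads) lies 19 mm behind it; z points along the fingers, y is the direction in which the jaws open and shut (so a half turn about z gives the same grasp; the last joint's range is limited). The gripper opens to 85 mm and grips with 20 to 120 N. Pads are 22 mm wide; open, the fingers measure 114 mm over their backs; the gripper's body (76 mm by 85 mm) begins 54 mm behind the grasp point. The pads swing forward as they close: fully open they stand 13 mm farther back than shut.
Start: joints at [-1.276, 0.276, 1.505, -0, 1.361, -0.121], TCP at [0.232, -0.526, 0.231] pointing down, gripper open.
Joint ranges: [-2.89, 2.89], [-0.75, 2.08], [0.22, 2.7], [-1.18, 4.32], [0.11, 2.71], [-2.7, 2.7]. Speed limits (rad/s): [2.57, 2.57, 3.14, 3.14, 3.14, 3.14].

INTERFACE

Orientations are given as a unit quaternion [w, x, y, z].
In Python, from rig import telemetry, cams, sign_off, spotter gives the robot as it stands.
- The arm moves only by the tool servo_tool, never from a script. Its argument "steps" is a list of rows, each a list of 6 numbers: the shift along the tool's x, y, z in mm, then the turn, a rotation vector about the tool's x, y, z in degrees. In form: [[x, y, z, ax, ay, az], ...]. A call has 1 to 8 rows; each row is the pose to reach, as a shift and turn from the pose commanded when the call began, along the tool's axes at that moment; what a row does not reach only later rows make up. A row lasts 1/10 s, in which the tool goes at most 50 mm and 8.59 degrees, less where a joint would pass 70% of its speed; a pose out of reach is approached as far as the arm can. A call with a gripper value outside its range is refused whole. "hand" is the closure in counts, from 0 (fully open) to 255 (shut), set as the call begins (left out, the last holds). The fingers move at their own pace and stop on an object; "grip_force" is the grip in N (left out, the last holds). Time passes only in rows, so rows that repeat a pose let the fingers close. It gives the time, the measured TCP pose, the force and the opening at its end, in the units of the state.
- telemetry.get_state(): the state, without advancing time (a new reading comes with each control period).
- cams.get_image(name): name is "scene" or "top" or "wrist"; returns (picture, depth): 400x640x3 uint8, red, green, blue; 400x640 float32, m along the optical axis (not along the pixel's ray), 0 where there is no reading.
- cams.camera_model(name): a dict with "camera_matrix" (3x3 intrinsics, pixels), "origin" and "rotation" of the camera in the world; the wrist camera has in their place "tool_from_camera" (4x4, takes a point from camera to tool coordinates, whose origin is the TCP and whose axes are the flange's). Camera axes: x right, y up, looking along -z (the intrinsics and any distortion apply to the point x, -y, -z); pixel columns grow to the right and rows downward; lengths in m; the calibration is good to about 2 mm. A picture is of the moment at which its call begins: read the wrist's pose just before it. camera_model takes no time and is no camera call.
- sign_off(): hands the job in, once; it reports no verdict.
Trained networks look in the newest picture that a camera, given by its name, has taken for a name from the list of things; names that differ only in an ending like _2 or _b are one class to them, and where a whole thing is asked for, a point or a joint stands for the part that bears it (a point fixed in the world has none). Each returns a list of dicts, best first, with "conf" (0 to 1); they miss things now and then, are a little off and sometimes report something else, mostly with a low value. They report only what shows in the picture. A call takes as long as a camera call. They do not tell look-alikes from the thing itself.
- spotter.outline_of(query, camera): "region" (400x640 bool, what is visible of it) and "rect" ([left, top, width, height] in pixels, round what is visible of it).
The state is a dict: "clock": time; "qpos": joint angles; "qd": joint speeds; "effort": joint torques, N m; "position": TCP position; "ee_rot": TCP orientation; "contact_force": force on the tool from outside, world axes, zero at the start; "moment": the same for the moment, N m; "width": finger opening in m.
Only numpy, scipy, OpenCV 4.12 (cv2) and the standard library are available. Lean on these libraries where they do the work, as an engineer would, in place of code of your own. Each camera call takes 0.05 s, during which the arm holds its last target.

TASK

Take the front teal paint pot off its sloped lane, so that the teal pots behind it roll down to the front stop, and lay it on its side in the cradle of the empty wooden kit tray. Set it down gently, do not drop it.

Things in the scene. Friction and masses are not known exactly. Their poses are not given: they have to be found in the camera images.
- teal_1_center (a point): Centre of the front, lowest one of three teal paint pots (white lids) lying on their sides one behind another in the teal lane. Each is a rigid cylinder 46 mm in diameter, 52 mm long, about 110 g; its own y axis is the cylinder's axis, lying level across the lane. Both flat ends are bare, with 35 mm free beside them: grip by the ends from above.
- teal_2_center (a point): Centre of the second teal pot, same size and axes, lying behind and touching the front one, 46 mm up the lane. When the front pot is lifted out, it rolls down by itself into the front pot's former place against the stop, and the third follows.
- lane_teal: Fixed lane of the teal pots, one of three alike 105 mm apart (others: pink, yellow). Origin on the table 70 mm below the centre of a pot at the front stop; x level, uphill (12 degrees), away from the robot; y across. Side guides 24 mm high, 58 mm apart, begin 28 mm uphill of the front pot's centre, none beside it; the floor under it is 40 mm wide. The stop is lower than the pot's centre.
- tray: Empty fixed wooden tray 110 (x) by 160 (y) by 22 mm high, walls 5, floor 6 thick; origin under its centre, z up. Cradle: two dark ribs along y, 44 long, 6 wide, 6 above the floor, at x = -20 and +20. A pot lying along y between them has its centre 29 mm above the origin; it settles in from 10 mm off. The like tray that holds a purple pot is not this one.
Not all that is in view belongs to the job. What is shaped like the part that bears teal_1_center but green is not meant. Leave any green look-alike of the part that bears teal_2_center alone.

How it is judged:
By the outcome, as a careful person would: the job done as asked, in the order asked, and still so for the second after the job is handed in, with the robot touching nothing.
It also fails if it takes over 37 s, if anything falls off the work surface, if the arm or the gripper's body presses on something with over 40 N, if the wrist force passes 120 N, or if a joint passes its speed limit or range.

## Working session

There is one attempt and no reset: what is moved stays moved. The work goes in short steps, Python scripts to look and compute and a tool call to move; the robot and the scene stay as the last step left them, time stands still between calls to the robot, and variables do not carry over. Pictures are saved under pics/ and viewed, and the job is handed in when it is done.

Besides the shell and the picture viewer there is one more tool, called after ">>>" as a command line: name --pt "numbers of a row" for each row, then --argument value for the rest. servo_tool: Moves the arm, as the interface text tells. Its arguments: {"type":"object","properties":{"steps":{"type":"array","items":{"type":"array","items":{"type":"number"}}},"hand":{"type":"number"},"grip_force":{"type":"number"}},"required":["steps"]}

```bash
mkdir -p pics; cat > h.py <<'E'
import numpy as np, cv2
from rig import telemetry, cams, sign_off, spotter
def save(n,p): cv2.imwrite('pics/'+n+'.png',p[:,:,::-1])
def pts(cam,depth,mask=None):
    m=cams.camera_model(cam);K=np.array(m['camera_matrix'])
    v,u=np.nonzero((depth>0) if mask is None else (mask&(depth>0)))
    d=depth[v,u]
    P=np.c_[(u-K[0,2])/K[0,0]*d,-(v-K[1,2])/K[1,1]*d,-d]
    return P@np.array(m['rotation']).T+np.array(m['origin']),u,v
E
python3 - <<'E'
from h import *
for c in ['top','scene']:
    p,d=cams.get_image(c); save(c+'0',p); np.save(c+'0.npy',d)
    m=cams.camera_model(c); print({k:np.round(v,3).tolist() if not isinstance(v,str) else v for k,v in m.items()})
    for q in ['teal_1_center','tray','lane_teal']:
        for r in spotter.outline_of(q,c):
            P,_,_=pts(c,d,r['region'])
            print(c,q,round(r['conf'],2),r['rect'],np.round(np.median(P,0),3) if len(P) else None)
s=telemetry.get_state();print(s)
E
```

```text
{'camera_matrix': [[395.237, 0.0, 311.749], [0.0, 395.237, 204.567], [0.0, 0.0, 1.0]], 'origin': [0.385, -0.005, 1.019], 'rotation': [0.709, 0.044, -0.032, -0.703]}Traceback (most recent call last):
  File "<stdin>", line 7, in <module>
  File "h.py", line 9, in pts
    return P@np.array(m['rotation']).T+np.array(m['origin']),u,v
           ~^~~~~~~~~~~~~~~~~~~~~~~~~~
ValueError: matmul: Input operand 1 has a mismatch in its core dimension 0, with gufunc signature (n?,k),(k,m?)->(n?,m?) (size 4 is different from 3)
```

```bash
cat > h.py <<'E'
import numpy as np, cv2
from scipy.spatial.transform import Rotation as Ro
from rig import telemetry, cams, sign_off, spotter
def save(n,p): cv2.imwrite('pics/'+n+'.png',p[:,:,::-1])
def q2R(q): return Ro.from_quat([q[1],q[2],q[3],q[0]]).as_matrix()
def pts(cam,depth,mask=None):
    m=cams.camera_model(cam);K=np.array(m['camera_matrix'])
    v,u=np.nonzero((depth>0) if mask is None else (mask&(depth>0)))
    d=depth[v,u]
    P=np.c_[(u-K[0,2])/K[0,0]*d,-(v-K[1,2])/K[1,1]*d,-d]
    return P@q2R(m['rotation']).T+np.array(m['origin']),u,v
E
python3 - <<'E'
from h import *
for c in ['top','scene']:
    p,d=cams.get_image(c); save(c+'0',p); np.save(c+'0.npy',d)
    m=cams.camera_model(c); print({k:np.round(v,3).tolist() for k,v in m.items() if k!='name'})
    for q in ['teal_1_center','tray','lane_teal']:
        for r in spotter.outline_of(q,c):
            P,_,_=pts(c,d,r['region'])
            print(c,q,round(r['conf'],2),r['rect'],np.round(np.median(P,0),3) if len(P) else None)
s=telemetry.get_state();print(s)
E
```

```text
{'camera_matrix': [[395.237, 0.0, 311.749], [0.0, 395.237, 204.567], [0.0, 0.0, 1.0]], 'origin': [0.385, -0.005, 1.019], 'rotation': [0.709, 0.044, -0.032, -0.703]}
top teal_1_center 0.73 [203.3, 150.6, 28.7, 21.5] [0.599 0.253 0.041]
top teal_1_center 0.7 [250.5, 188.5, 24.9, 21.0] [0.497 0.128 0.088]
top tray 0.97 [413.0, 201.5, 66.2, 47.7] [ 0.444 -0.327  0.006]
top lane_teal 0.58 [250.5, 117.3, 29.6, 70.4] [0.65 0.13 0.08]
{'camera_matrix': [[375.798, 0.0, 322.103], [0.0, 375.798, 198.98], [0.0, 0.0, 1.0]], 'origin': [1.078, 0.144, 0.869], 'rotation': [0.585, 0.2, 0.254, 0.744]}
scene teal_1_center 0.85 [351.3, 173.8, 21.5, 22.7] [0.38  0.095 0.038]
scene teal_1_center 0.58 [399.9, 255.1, 23.1, 26.1] [0.609 0.255 0.04 ]
scene teal_1_center 0.55 [358.9, 207.1, 20.9, 14.3] [0.505 0.13  0.091]
scene tray 0.78 [181.6, 164.5, 70.7, 41.5] [ 0.443 -0.327  0.008]
{'clock': 0.5, 'qpos': array([-1.27599847e+00,  2.75926478e-01,  1.50495839e+00,  9.41293576e-06,
        1.36064838e+00, -1.21005103e-01]), 'qd': array([ 0.0012675 , -0.00215602,  0.00071018, -0.00012904,  0.00027352,
        0.00056291]), 'effort': array([-5.79772532e-04, -4.16256309e+01, -2.45877939e+01, -2.53379012e-04,
        1.53844092e-03, -5.30706529e-06]), 'position': array([ 0.23225936, -0.5260314 ,  0.23128958]), 'ee_rot': array([2.91880334e-05, 9.78466420e-01, 2.06406065e-01, 7.16312597e-06]), 'contact_force': array([0.26995285, 0.26251308, 0.25759528]), 'moment': array([ 0.01905296, -0.04180994,  0.02165891]), 'width': 0.08522510580771268}
```

View pics/top0.png

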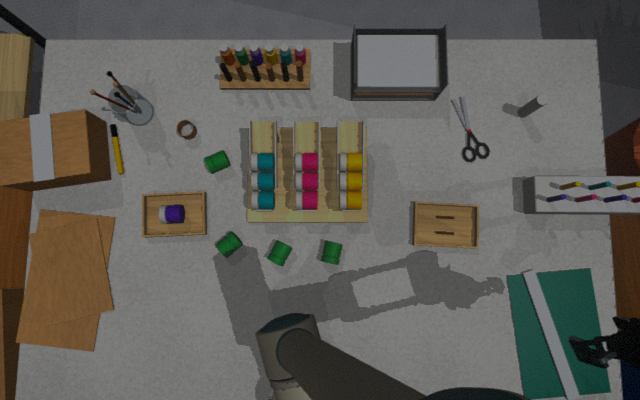

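View pics/scene0.png

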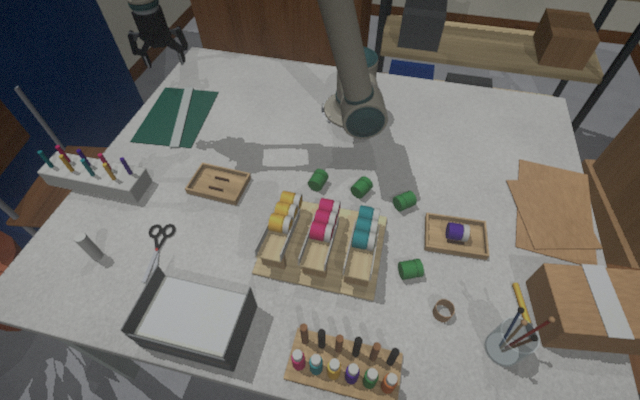

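```bash
python3 - <<'E'
from h import *
p=cv2.imread('pics/top0.png'); d=np.load('top0.npy')
cv2.imwrite('pics/crop1.png',cv2.resize(p[110:225,240:372],None,fx=6,fy=5,interpolation=cv2.INTER_NEAREST))
cv2.imwrite('pics/crop2.png',cv2.resize(p[195:255,405:485],None,fx=8,fy=8,interpolation=cv2.INTER_NEAREST))
# tray rim: outline
hsv=cv2.cvtColor(p,cv2.COLOR_BGR2HSV)
P,u,v=pts('top',d)
X=np.full(d.shape+(3,),np.nan);X[v,u]=P
# teal
m=np.zeros(d.shape,bool);m[145:215,245:285]=True
teal=m&(hsv[...,0]>80)&(hsv[...,0]<105)&(hsv[...,1]>100)
white=m&(hsv[...,1]<60)&(hsv[...,2]>120)
for n,(a,b) in {'1':(190,212),'2':(171,190),'3':(152,171)}.items():
    for nm,mm in (('teal',teal),('white',white)):
        q=mm.copy();q[:a]=0;q[b:]=0
        vv,uu=np.nonzero(q);Q=X[q];Q=Q[Q[:,2]>.05]
        print(n,nm,len(vv),uu.min(),uu.max(),vv.min(),vv.max(),Q.min(0).round(3),Q.max(0).round(3),np.median(Q,0).round(3))
# zcols
for uu in (255,262,270):
    print(uu,[(v,X[v,uu,0].round(3),X[v,uu,2].round(3)) for v in range(150,222,2)])
# tray rim points
t=np.zeros(d.shape,bool);t[195:255,405:485]=True
rim=t&(X[...,2]>.014)&(X[...,2]<.04)
R=X[rim];r=cv2.minAreaRect((R[:,:2]*1000).astype(np.float32));print('rim',len(R),r,np.median(R,0))
dark=t&(hsv[...,2]<85)&(X[...,2]<.03)
dark[:205]=0;dark[245:]=0;dark[:,:425]=0;dark[:,465:]=0
n,l,s,c=cv2.connectedComponentsWithStats(dark.astype(np.uint8))
for i in range(1,n):
    if s[i,4]>8:
        A=X[l==i];w,V=np.linalg.eigh(np.cov(A[:,:2].T));print(s[i],A.mean(0).round(4),V[:,1])
E
```

```text
1 teal 287 258 273 190 208 [0.477 0.104 0.073] [0.522 0.14  0.094] [0.498 0.12  0.088]
1 white 43 245 256 195 211 [0.486 0.143 0.087] [0.508 0.153 0.096] [0.497 0.148 0.092]
2 teal 279 258 273 172 189 [0.522 0.105 0.082] [0.564 0.14  0.105] [0.541 0.121 0.097]
2 white 41 252 256 176 184 [0.532 0.143 0.098] [0.552 0.153 0.106] [0.542 0.148 0.101]
3 teal 280 258 273 153 170 [0.567 0.105 0.086] [0.607 0.14  0.115] [0.585 0.121 0.107]
3 white 43 251 256 156 165 [0.576 0.142 0.107] [0.596 0.155 0.113] [0.585 0.148 0.111]
255 [(150, np.float64(0.621), np.float64(0.073)), (152, np.float64(0.616), np.float64(0.071)), (154, np.float64(0.603), np.float64(0.105)), (156, np.float64(0.598), np.float64(0.108)), (158, np.float64(0.592), np.float64(0.113)), (160, np.float64(0.588), np.float64(0.11)), (162, np.float64(0.583), np.float64(0.11)), (164, np.float64(0.578), np.float64(0.11)), (166, np.float64(0.574), np.float64(0.104)), (168, np.float64(0.569), np.float64(0.105)), (170, np.float64(0.567), np.float64(0.092)), (172, np.float64(0.562), np.float64(0.093)), (174, np.float64(0.556), np.float64(
[... 3933 characters left out ...]
82), np.float64(0.081)), (208, np.float64(0.478), np.float64(0.077)), (210, np.float64(0.475), np.float64(0.058)), (212, np.float64(0.474), np.float64(0.01)), (214, np.float64(0.469), np.float64(0.01)), (216, np.float64(0.464), np.float64(0.01)), (218, np.float64(0.459), np.float64(0.012)), (220, np.float64(0.454), np.float64(0.01))]
rim 525 ((444.9394226074219, -325.53131103515625), (161.9452362060547, 110.11685943603516), 87.18921661376953) [ 0.44546679 -0.33264499  0.02082821]
[437 205  15   1  15] [ 0.4949 -0.3243  0.0118] [0.04109275 0.99915534]
[436 216  18   3  51] [ 0.4645 -0.3256  0.0099] [0.01541394 0.9998812 ]
[435 231  19   4  56] [ 0.4253 -0.3235  0.0098] [0.07741473 0.99699898]
```

View pics/crop1.png

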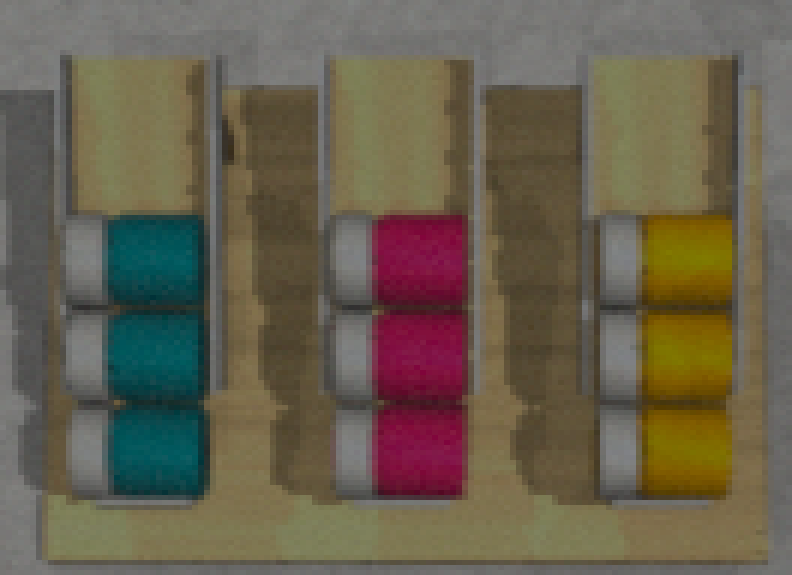

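View pics/crop2.png

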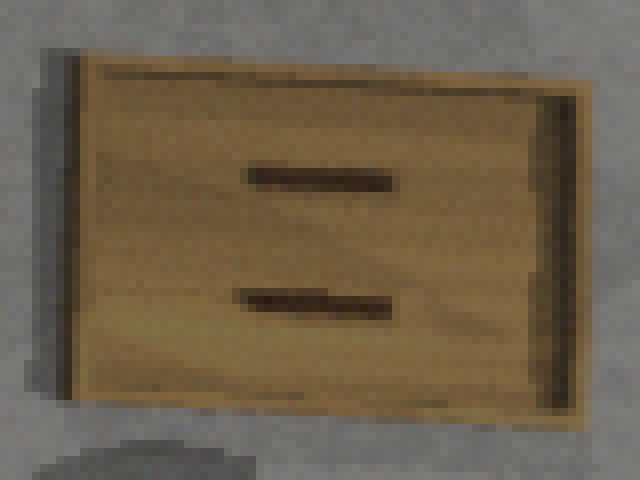

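```bash
cat >> h.py <<'E'
def move(target,yaw_deg):
    s=telemetry.get_state();R=q2R(s['ee_rot'])
    c,n=np.cos(np.radians(yaw_deg)),np.sin(np.radians(yaw_deg))
    Rt=np.array([[c,n,0],[n,-c,0],[0,0,-1.]])
    print('t',round(s['clock'],2),'pos',s['position'].round(4),'shift',(R.T@(np.array(target)-s['position'])*1000).round(1),'rot',np.degrees(Ro.from_matrix(R.T@Rt).as_rotvec()).round(2))
E
python3 -c "
from h import *
move([.498,.129,.22],0);print(cams.camera_model('wrist'))"
```

```text
t 0.5 pos [ 0.2323 -0.526   0.2313] shift [ 507.7 -491.9   11.3] rot [ 0.   -0.   23.82]
{'camera_matrix': array([[301.70313705,   0.        , 318.29427527],
       [  0.        , 301.70313705, 201.99348984],
       [  0.        ,   0.        ,   1.        ]]), 'tool_from_camera': array([[ 2.70319535e-05,  9.49194743e-01,  3.14689273e-01,
         8.10153502e-02],
       [ 9.99999484e-01,  2.93892224e-04, -9.72365187e-04,
        -1.49165827e-03],
       [-1.01544865e-03,  3.14689137e-01, -9.49194246e-01,
        -1.42380508e-01],
       [ 0.00000000e+00,  0.00000000e+00,  0.00000000e+00,
         1.00000000e+00]])}
```

>>> servo_tool --pt "20 -20 0 0 0 2" --pt "60 -58 2 0 0 5" --pt "95 -92 3 0 0 8" --pt "130 -126 4 0 0 11" --pt "165 -160 5 0 0 14" --pt "200 -194 6 0 0 17" --pt "235 -228 7 0 0 20" --pt "270 -262 8 0 0 23.8" --hand 0 --grip_force 30

```text
clock: 1.3
position: [0.3738, -0.1755, 0.2236]
ee_rot: [0.0, 1.0, -0.001, 0.001]
contact_force: [1.3, -0.1, 0.8]
width: 0.0852
```

```bash
python3 -c "
from h import *
move([.498,.129,.2],0)"
```

```text
t 1.3 pos [ 0.3738 -0.1755  0.2236] shift [ 123.3 -304.8   23.6] rot [ 0.04 -0.07 -0.15]
```

>>> servo_tool --pt "18 -45 3 0 0 0" --pt "36 -90 6 0 0 0" --pt "55 -136 10 0 0 0" --pt "73 -180 14 0 0 0" --pt "91 -225 18 0 0 0" --pt "109 -270 21 0 0 0" --pt "122 -303 23 0 0 0" --pt "122 -303 23 0 0 0"

```text
clock: 2.1
position: [0.4967, 0.1297, 0.1999]
ee_rot: [-0.001, 1.0, 0.003, 0.001]
contact_force: [0.6, 0.1, 0.3]
width: 0.0855
```

```bash
cat >> h.py <<'E'
def wpts(depth,s,mask=None):
    m=cams.camera_model('wrist');K=np.array(m['camera_matrix']);T=np.array(m['tool_from_camera'])
    v,u=np.nonzero((depth>0) if mask is None else (mask&(depth>0)))
    d=depth[v,u]
    P=np.c_[(u-K[0,2])/K[0,0]*d,-(v-K[1,2])/K[1,1]*d,-d]@T[:3,:3].T+T[:3,3]
    return P@q2R(s['ee_rot']).T+s['position'],u,v
E
python3 - <<'E'
from h import *
move([.498,.129,.2],0)
s=telemetry.get_state();p,d=cams.get_image('wrist');save('w1',p)
P,u,v=wpts(d,s)
X=np.full(d.shape+(3,),np.nan);X[v,u]=P
np.save('X1.npy',X)
for r in spotter.outline_of('teal_1_center','wrist'):
    Q=X[r['region']];Q=Q[~np.isnan(Q[:,0])];print(r['conf'],r['rect'],np.percentile(Q,[2,50,98],axis=0).round(4).tolist())
E
```

```text
t 2.1 pos [0.4967 0.1297 0.1999] shift [ 1.3  0.7 -0.1] rot [-0.11 -0.06  0.3 ]
0.73 [325.3, 254.3, 52.7, 55.1] [[0.3487, 0.0659, 0.0069], [0.3804, 0.0944, 0.0396], [0.4016, 0.1199, 0.0456]]
0.71 [153.8, 39.4, 71.4, 70.2] [[0.5767, 0.2267, 0.0108], [0.6017, 0.2511, 0.041], [0.6273, 0.2812, 0.0458]]
0.68 [290.6, 167.2, 60.9, 46.8] [[0.4796, 0.1048, 0.0778], [0.5031, 0.1297, 0.0892], [0.519, 0.1544, 0.0928]]
```

View pics/w1.png

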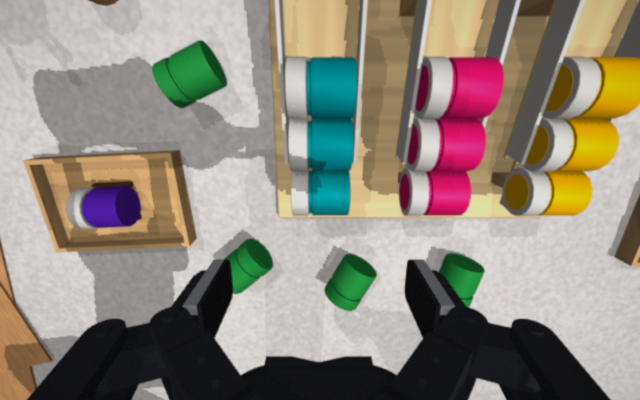

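```bash
python3 - <<'E'
from h import *
from scipy.optimize import least_squares
X=np.load('X1.npy')
for a,b in ((168,206),(122,160),(70,110)):
    Q=X[a:b,294:350].reshape(-1,3);Q=Q[~np.isnan(Q[:,0])];Q=Q[(Q[:,2]>.06)]
    f=lambda p:np.hypot(Q[:,0]-p[0]-p[2]*(Q[:,1]-.13),Q[:,2]-p[1]-p[3]*(Q[:,1]-.13))-.023
    r=least_squares(f,[np.median(Q[:,0]),.07,0,0],loss='soft_l1',f_scale=.002);print(len(Q),r.x.round(4),np.percentile(Q[:,1],[1,99]).round(4), np.abs(r.fun).mean().round(4))
# same for top camera
p=cv2.imread('pics/top0.png'); d=np.load('top0.npy')
m=np.zeros(d.shape,bool);m[192:209,252:273]=1
Q,_,_=pts('top',d,m);Q=Q[Q[:,2]>.06]
r=least_squares(f,[np.median(Q[:,0]),.07,0,0],loss='soft_l1',f_scale=.002);print(r.x.round(4))
move([.498,.130,.12],0)
E
```

```text
2110 [ 0.4984  0.0688 -0.0039  0.0054] [0.1044 0.1522] 0.0012
2123 [ 0.5429  0.0784 -0.0042  0.0012] [0.107  0.1506] 0.0007
2234 [ 0.5882  0.088  -0.0061 -0.0026] [0.1094 0.149 ] 0.0007
[ 0.4986  0.0687 -0.0055  0.0092]
t 2.2 pos [0.4951 0.1262 0.2   ] shift [ 3.  -3.9 80. ] rot [0.05 0.05 0.14]
```

>>> servo_tool --pt "3 -3 20 0 0 0" --pt "3 -3 50 0 0 0" --pt "3 -3 80 0 0 0" --pt "3 -3 80 0 0 0" --pt "3 -3 80 0 0 0"

```text
clock: 2.7
position: [0.4981, 0.1276, 0.1207]
ee_rot: [0.0, 1.0, -0.001, -0.0]
contact_force: [0.4, -0.6, -0.2]
width: 0.0854
```

```bash
python3 - <<'E'
from h import *
move([.4985,.129,.053],0.3)
print(telemetry.get_state()['qd'].round(3),telemetry.get_state()['qpos'].round(3))
E
```

```text
t 2.7 pos [0.4981 0.1276 0.1207] shift [ 0.4 -1.4 67.7] rot [ 0.03  0.03 -0.36]
[ 0.007 -0.019 -0.042  0.001 -0.004  0.002] [ 0.116  0.275  1.803 -0.     1.063  1.688]
```

>>> servo_tool --pt "0 -1 15 0 0 0" --pt "0 -1 30 0 0 0" --pt "0 -1 45 0 0 0" --pt "0 -1 57 0 0 0" --pt "0 -1 64 0 0 0" --pt "0 -1 68 0 0 0" --pt "0 -1 68 0 0 0" --pt "0 -1 68 0 0 0"

```text
clock: 3.5
position: [0.4988, 0.1298, 0.0528]
ee_rot: [-0.0, 1.0, 0.0, 0.001]
contact_force: [-0.1, 0.2, 0.1]
width: 0.0853
```

```bash
python3 - <<'E'
from h import *
move([.4985,.129,.053],0.)
print(telemetry.get_state()['contact_force'])
p,d=cams.get_image('wrist');save('w2',p)
E
```

```text
t 3.5 pos [0.4988 0.1298 0.0528] shift [-0.3  0.8 -0.2] rot [-0.   -0.06  0.02]
[-0.10504452  0.2415294   0.13132169]
```

View pics/w2.png

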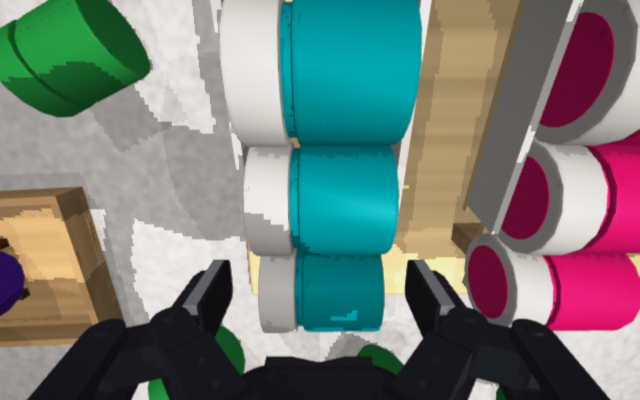

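The fingers straddle the front teal pot (pixels 260–383, 255–330), with the gap even on both sides: left pad ~230, right pad ~408. Closing now.

>>> servo_tool --pt "0 0 0 0 0 0" --pt "0 0 0 0 0 0" --pt "0 0 0 0 0 0" --pt "0 0 0 0 0 0" --pt "0 0 0 0 0 0" --pt "0 0 0 0 0 0" --pt "0 0 0 0 0 0" --pt "0 0 0 0 0 0" --hand 255 --grip_force 35

```text
clock: 4.35
position: [0.4985, 0.1298, 0.0527]
ee_rot: [0.0, 1.0, 0.0, 0.0]
contact_force: [-0.4, 0.4, 5.5]
width: 0.0517
```

```bash
python3 - <<'E'
from h import *
move([.4985,.129,.2],0.)
s=telemetry.get_state();print(s['contact_force'],s['width'])
E
```

```text
t 4.35 pos [0.4985 0.1298 0.0527] shift [ 1.000e-01  8.000e-01 -1.473e+02] rot [ 0.   -0.03  0.03]
[-0.39123756  0.43039142  5.48557663] 0.051676860230514564
```

>>> servo_tool --pt "-1 0 -20 0 0 0" --pt "-2 0 -60 0 0 0" --pt "-2 0 -105 0 0 0" --pt "-2 0 -140 0 0 0" --pt "-2 0 -160 0 0 0" --pt "-2 0 -165 0 0 0" --pt "-2 0 -165 0 0 0" --pt "-2 0 -165 0 0 0"

```text
clock: 5.15
position: [0.4952, 0.1296, 0.2154]
ee_rot: [0.0, 1.0, 0.0, -0.002]
contact_force: [-0.6, -0.1, -0.2]
width: 0.0519
```

```bash
python3 - <<'E'
from h import *
p,d=cams.get_image('wrist');save('w3',p)
s=telemetry.get_state();print(s['contact_force'],s['width'])
print(p.shape)
move([.445,-.325,.2],-2.8)
E
```

```text
[ 0.42262855 -0.55132693 -1.41198768] 0.05187519355548264
(400, 640, 3)
t 5.2 pos [0.4951 0.1296 0.2153] shift [-50.2 454.5  15.7] rot [0.04 0.22 2.82]
```

View pics/w3.png

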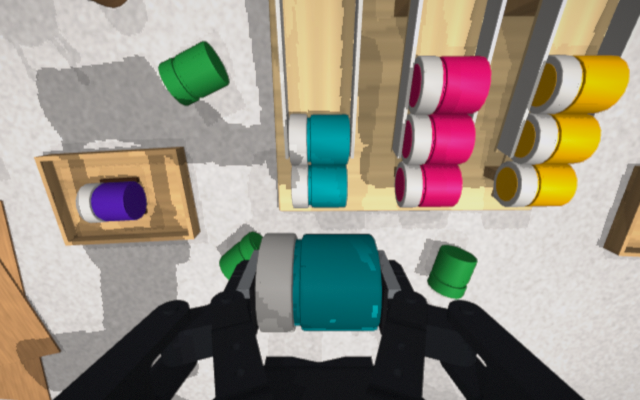

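>>> servo_tool --pt "-2 20 0 0 0 0" --pt "-6 55 0 0 0 0" --pt "-11 95 0 0 0 1" --pt "-16 140 0 0 0 1" --pt "-21 185 0 0 0 2" --pt "-26 230 0 0 0 2" --pt "-30 270 0 0 0 3" --pt "-34 310 0 0 0 3"

```text
clock: 6.0
position: [0.4613, -0.1816, 0.2157]
ee_rot: [-0.001, 1.0, -0.026, -0.001]
contact_force: [0.2, -0.1, -1.2]
width: 0.0517
```

```bash
python3 - <<'E'
from h import *
move([.445,-.325,.15],-2.8)
E
```

```text
t 6.0 pos [ 0.4613 -0.1816  0.2157] shift [ -8.5 144.1  65.5] rot [-0.08  0.15 -0.22]
```

>>> servo_tool --pt "-2 35 5 0 0 0" --pt "-4 70 15 0 0 0" --pt "-6 100 28 0 0 0" --pt "-7 125 42 0 0 0" --pt "-8 140 55 0 0 0" --pt "-8 144 64 0 0 0" --pt "-8 144 66 0 0 0" --pt "-8 144 66 0 0 0"

```text
clock: 6.8
position: [0.4468, -0.3223, 0.1507]
ee_rot: [-0.001, 1.0, -0.026, -0.001]
contact_force: [-0.5, -0.3, -1.5]
width: 0.0519
```

```bash
python3 - <<'E'
from h import *
s=telemetry.get_state();p,d=cams.get_image('wrist');save('w4',p)
p2,d2=cams.get_image('top');save('t4',p2)
move([.445,-.325,.05],-2.8)
P,u,v=wpts(d,s)
X=np.full(d.shape+(3,),np.nan);X[v,u]=P
np.save('X4.npy',X)
for r in spotter.outline_of('tray','wrist'):
    Q=X[r['region']];Q=Q[~np.isnan(Q[:,0])];print(r['conf'],r['rect'],np.percentile(Q,[2,50,98],axis=0).round(4).tolist())
hsv=cv2.cvtColor(p[:,:,::-1],cv2.COLOR_BGR2HSV)
E
```

```text
t 6.9 pos [ 0.4474 -0.3227  0.1518] shift [ -2.4   2.4 101.8] rot [ 0.01 -0.04 -0.1 ]
0.64 [234.1, 131.0, 181.8, 118.4] [[0.3942, -0.4035, 0.0042], [0.4517, -0.3279, 0.0059], [0.4999, -0.2493, 0.0224]]
```

View pics/w4.png

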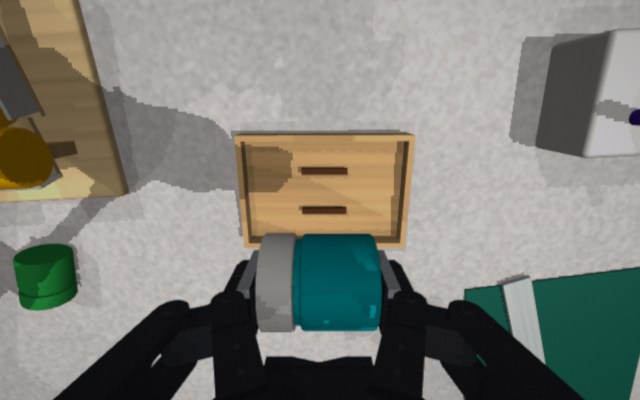

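```bash
python3 - <<'E'
from h import *
p=cv2.imread('pics/w4.png');X=np.load('X4.npy')
g=p.max(2)
for a,b in ((160,182),(200,220)):
    m=np.zeros(g.shape,bool);m[a:b,295:355]=g[a:b,295:355]<105
    v,u=np.nonzero(m);A=X[m];A=A[~np.isnan(A[:,0])];print(len(u),u.min(),u.max(),v.min(),v.max(),np.median(A,0).round(4),np.ptp(A,axis=0).round(3), np.polyfit(A[:,1],A[:,0],1)[0])
r=X[125:255,225:425].reshape(-1,3);r=r[(r[:,2]>.015)&(r[:,2]<.03)]
print(cv2.minAreaRect((r[:,:2]*1000).astype(np.float32)))
E
```

```text
316 301 346 167 173 [ 0.4656 -0.3268  0.0115] [0.007 0.043 0.007] 0.053266419912209005
342 302 345 206 213 [ 0.4257 -0.3253  0.0112] [0.008 0.043 0.008] 0.05171777271908129
((444.6761169433594, -326.3800354003906), (160.70191955566406, 110.58626556396484), 87.36186981201172)
```

>>> servo_tool --pt "-2 2 15 0 0 0" --pt "-2 2 35 0 0 0" --pt "-2 2 60 0 0 0" --pt "-2 2 85 0 0 0" --pt "-2 2 103 0 0 0" --pt "-2 2 113 0 0 0" --pt "-2 2 119 0 0 0" --pt "-2 2 119 0 0 0"

```text
clock: 7.75
position: [0.4451, -0.3254, 0.0324]
ee_rot: [0.0, 1.0, -0.026, 0.0]
contact_force: [-0.5, -0.2, -0.5]
width: 0.0515
```

```bash
python3 - <<'E'
from h import *
move([.4455,-.326,.012],-2.8)
p2,d2=cams.get_image('scene');save('s5',cv2.resize(p2[120:260,140:300],None,fx=5,fy=4))
move([.4455,-.326,.012],-2.8)
E
```

```text
t 7.75 pos [ 0.4451 -0.3254  0.0324] shift [ 0.5  0.6 20.4] rot [ 0.01 -0.   -0.15]
t 7.8 pos [ 0.4453 -0.3258  0.0329] shift [ 0.1  0.2 20.9] rot [ 0.04 -0.05 -0.16]
```

View pics/s5.png

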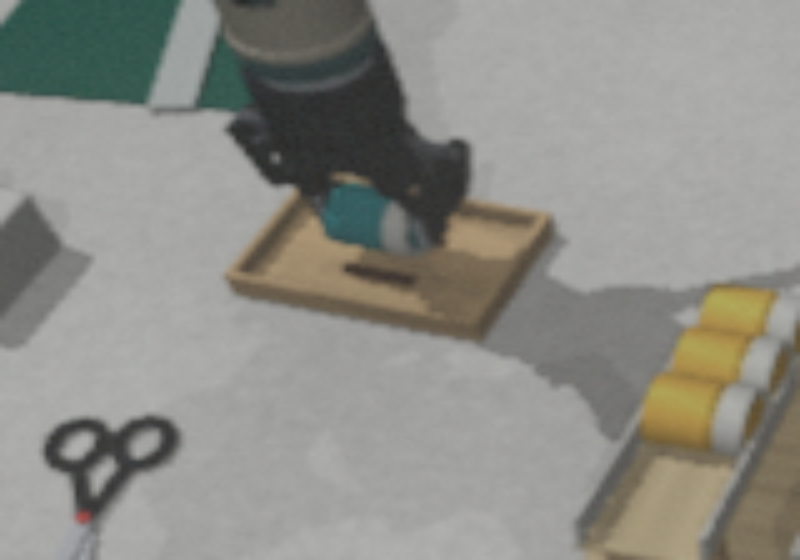

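The scene crop shows the teal pot over the cradle with the front rib visible before it. Now I'll lower it slowly, watching the force.

>>> servo_tool --pt "0 0 4 0 0 0" --pt "0 0 8 0 0 0" --pt "0 0 12 0 0 0" --pt "0 0 15 0 0 0" --pt "0 0 17 0 0 0" --pt "0 0 18 0 0 0" --pt "0 0 18 0 0 0" --pt "0 0 18 0 0 0"

```text
clock: 8.6
position: [0.4449, -0.3256, 0.0144]
ee_rot: [0.0, 1.0, -0.026, 0.0]
contact_force: [-0.8, 0.4, -0.6]
width: 0.0519
```

>>> servo_tool --pt "0 0 0.5 0 0 0" --pt "0 0 1 0 0 0" --pt "0 0 1.5 0 0 0" --pt "0 0 1.5 0 0 0"

```text
clock: 9.0
position: [0.4448, -0.3255, 0.0128]
ee_rot: [0.0, 1.0, -0.026, -0.0]
contact_force: [-0.1, -0.0, -0.8]
width: 0.0518
```

>>> servo_tool --pt "0 0 0.5 0 0 0" --pt "0 0 1 0 0 0" --pt "0 0 1 0 0 0"

```text
clock: 9.3
position: [0.4449, -0.3256, 0.0118]
ee_rot: [0.0, 1.0, -0.026, -0.0]
contact_force: [-1.4, -0.4, -1.6]
width: 0.0514
```

>>> servo_tool --pt "0 0 0.5 0 0 0" --pt "0 0 1 0 0 0" --pt "0 0 1 0 0 0"

```text
clock: 9.6
position: [0.4449, -0.3256, 0.0117]
ee_rot: [0.0, 1.0, -0.026, 0.0]
contact_force: [-0.7, 0.9, 5.7]
width: 0.0516
```

>>> servo_tool --pt "0 0 -0.5 0 0 0" --pt "0 0 -0.5 0 0 0" --pt "0 0 -0.5 0 0 0" --pt "0 0 -0.5 0 0 0" --pt "0 0 -0.5 0 0 0" --pt "0 0 -0.5 0 0 0" --hand 30

```text
clock: 10.2
position: [0.4449, -0.3256, 0.0112]
ee_rot: [0.0, 1.0, -0.026, -0.0]
contact_force: [1.1, 0.6, -0.4]
width: 0.0754
```

```bash
python3 - <<'E'
from h import *
p,d=cams.get_image('wrist');save('w6',p)
s=telemetry.get_state();print(s['contact_force'],s['width'],s['position'])
E
```

```text
[ 0.97882698 -0.58068493 -0.04880629] 0.07543051654185597 [ 0.44484239 -0.325537    0.01122515]
```

View pics/w6.png

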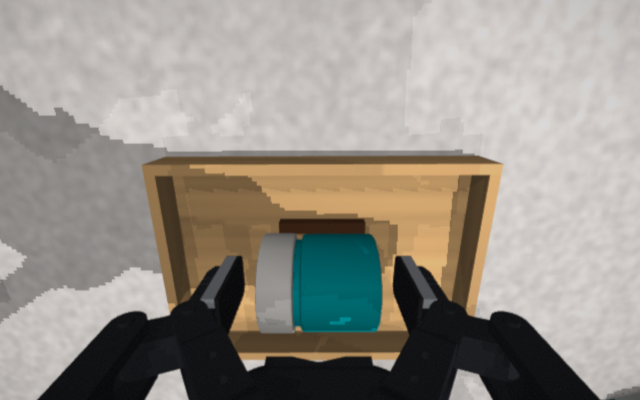

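The pot (pixels 257–382, 233–332) lies free between the open pads, against the far rib. Next I lift straight up.

>>> servo_tool --pt "0 0 -5 0 0 0" --pt "0 0 -15 0 0 0" --pt "0 0 -35 0 0 0" --pt "0 0 -65 0 0 0" --pt "0 0 -100 0 0 0" --pt "0 0 -130 0 0 0" --pt "0 0 -145 0 0 0" --pt "0 0 -145 0 0 0"

```text
clock: 11.05
position: [0.4463, -0.3269, 0.1599]
ee_rot: [0.002, 1.0, -0.026, 0.003]
contact_force: [0.4, -0.2, 0.6]
width: 0.0753
```

```bash
python3 - <<'E'
from h import *
from scipy.optimize import least_squares
s=telemetry.get_state();p,d=cams.get_image('wrist');save('w7',p)
p2,d2=cams.get_image('scene');save('s7',p2)
P,u,v=wpts(d,s)
hsv=cv2.cvtColor(p,cv2.COLOR_RGB2HSV);t=hsv[v,u]
k=(t[:,0]>80)&(t[:,0]<105)&(t[:,1]>100)&(abs(P[:,1]+.326)<.05)&(abs(P[:,0]-.445)<.05)
Q=P[k];print(len(Q),np.median(Q,0),Q[:,1].min(),Q[:,1].max())
f=lambda p:np.hypot(Q[:,0]-p[0]-p[2]*(Q[:,1]+.326),Q[:,2]-p[1]-p[3]*(Q[:,1]+.326))-.023
r=least_squares(f,[.445,.03,0,0],loss='soft_l1',f_scale=.002);print(r.x.round(4))
E
```

```text
1910 [ 0.45080134 -0.33207003  0.04809106] -0.3757068773421922 -0.2803830523860559
[ 0.4443  0.0277  0.0427 -0.0201]
```

View pics/w7.png

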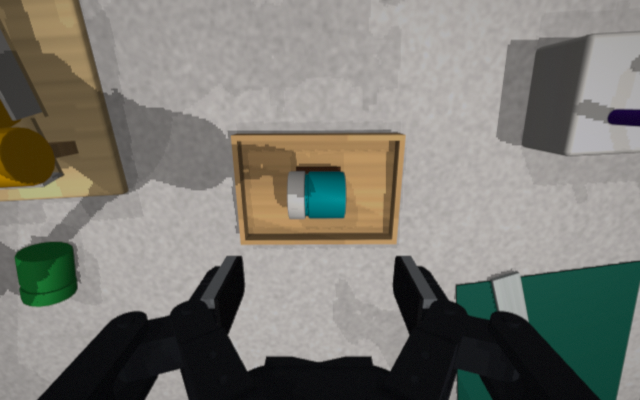

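View pics/s7.png

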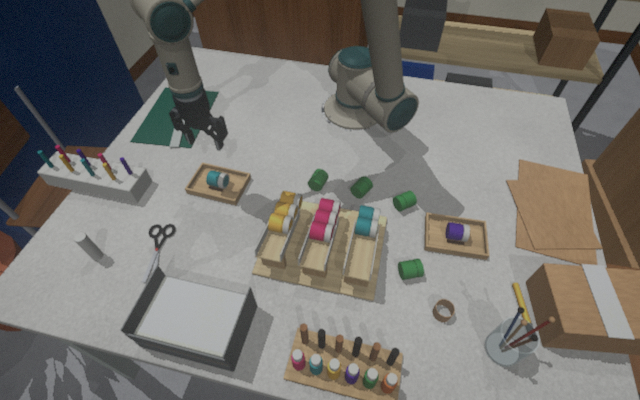

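```bash
python3 -c "
from h import *
print(sign_off())"
```

```text
the job is handed in; nothing more can be done
None
```

The front teal pot is on its side in the cradle of the empty tray, and the job is handed in at about 11 s of the 37 s allowed. `sign_off` reports no verdict.

- **Pick:** I gripped the pot by its flat ends and lifted it straight up. In the picture taken after the lift, the other two teal pots had rolled down and stood at the front of the lane.
- **Place:** I carried the pot to the tray and lowered it in steps of 1 mm or so until about 6 N of contact. I then opened the gripper and raised it clear.
- **Last checks:** The pot fits at x = 0.444 m, with its centre 28 mm up. The cradle centre I measured is at x = 0.4455 m and the seated height should be 29 mm, so both agree within the 2 mm calibration. Its axis lies along the ribs. The gripper touches nothing.
- **Small disagreement:** The last depth fit showed the pot about 1° off level, which I put down to depth noise. I checked the waiting pots only by eye in the pictures, not by a second position fit.

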